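# Put the clip tin away in the desk cabinet

### The arm

A 6-joint arm with a two-finger parallel gripper is mounted at the origin on the work surface. World frame = base frame: x ahead of the robot, y to its left, z up, the work surface at z = 0. Lengths are in mm, angles in degrees, forces in N, time in s.
With the tool pointing down it reaches from about 350 to 850 mm from the base axis. Payload 8.1 kg.
Tool frame: the origin (TCP) lies midway between the tips of the shut fingers; the grasp point (between the pads) lies 19 mm behind it; z points along the fingers, y is the line along which they close (so a half turn about z gives the same grasp; the last joint's range is limited). The gripper opens to 85 mm and grips with 20 to 120 N. Pads are 22 mm wide; open, the fingers measure 114 mm over their backs; the gripper's body (76 mm by 85 mm) begins 54 mm behind the grasp point. The pads swing forward as they close: fully open they stand 13 mm farther back than shut.
Start: joints at [-76.341, 7.471, 85.268, -0, 87.261, -4.893], TCP at [190.923, -568.818, 231.292] pointing down, gripper open.
Joint ranges: [-169.43, 169.43], [-51.17, 129.36], [1.28, 143.12], [-76.62, 256.62], [0, 156.53], [-152.29, 152.29]. Speed limits (degrees/s): [136.94, 136.94, 159.86, 180, 180, 180].

### API

Orientations are given as [roll, pitch, yaw] about the fixed x, y, z axes, in that order (R = Rz(yaw) Ry(pitch) Rx(roll)).
In Python, from bench import sensors, optics, r gives the robot as it stands.
- The arm moves only by the tool apply_moves, never from a script. Its argument "targets" is a list of rows, each a list of 7 numbers: the shift along the tool's x, y, z in mm, then the turn, a rotation vector about the tool's x, y, z in rad, then the closure, from 0 (fully open) to 1 (shut). In form: [[x, y, z, wx, wy, wz, claw], ...]. A call has 1 to 20 rows; each row shifts and turns the commanded pose from where the row before left it, along the tool's axes as they then stand; what a row does not reach is not made up. A row lasts 1/8 s, in which the tool goes at most 62.5 mm and 10.7 degrees, less where a joint would pass 70% of its speed; a pose out of reach is approached as far as the arm can. A call is refused whole if a number of a shift passes 62.5 or a number of a turn 0.188, either way. A call with a gripper value outside its range is refused whole. The fingers move at their own pace and stop on an object; "force" is the grip in N (left out, the last holds). Time passes only in rows, so rows that do not move let the fingers close. It gives the time, the measured TCP pose, the force, the opening and the grip force at its end, in the units of the state.
- sensors.sense(): the state, without advancing time (a new reading comes with each control period).
- optics.snapshot(name): name is "side" or "top" or "wrist"; returns the picture (480x640x3 uint8, red, green, blue); there is no depth.
- optics.get_calibration(name): a dict with "camera_matrix" (3x3 intrinsics, pixels), "pose" (4x4, takes a point from camera to world coordinates). Camera axes: x right, y down, z forward; pixel columns grow to the right and rows downward; lengths in mm; the calibration is good to about 2 mm. A picture is of the moment at which its call begins: read the wrist's pose just before it. get_calibration takes no time and is no camera call; for the wrist camera it gives the pose at the moment of the call.
- r.hand_in(): hands the job in; it is judged then, once.
The state is a dict: "time": time; "joint_pos": joint angles; "qd": joint speeds; "joint_efforts": joint torques, N m; "tool_pos": TCP position; "tcp_rot": TCP orientation; "ft_force": force on the tool from outside, world axes, zero at the start; "wrist_torque": the same for the moment, N m; "finger_gap": finger opening in mm; "grip_force": force on a finger pad.
Only numpy, scipy, OpenCV 4.12 (cv2) and the standard library are available. Lean on these libraries where they do the work, as an engineer would, in place of code of your own. Each camera call takes 0.05 s, during which the arm holds its last target. There are 200 camera calls.

### The job

Put the brass-lidded clip tin away: take it out of the black stand and set it gently, lid up and without dropping it in, in the empty front compartment of the open drawer of the white desk cabinet. Then push the drawer fully home until it seats on its catch, and after that push the cabinet door fully shut until it seats on its own catch. Leave the mug, pen cup, stapler and paperweight where they are.

Things in the scene. Friction and masses are not known exactly. Their poses are not given: they have to be found in the camera images.
- tin: Clip tin, dark wood with brass lid: rigid block 42 (x) x 62 (y) x 38 mm high, about 0.2 kg. Origin: centre of underside; z up through the lid. In the stand its +-y faces are 2 mm from the walls: grip it there from above across its 42 mm (x). The drawer compartment leaves 4 mm before and behind it, so there hold it across its 62 mm (y): set it on the bare desk between and take it again.
- stand: Fixed black U-shaped stand: a channel along its x axis, 170 mm long, open at both ends and on top. Base 4 mm thick, two upright walls 8 mm thick along x, 66 mm apart inside, their tops 48 mm above the desk. Origin: centre of its underside on the desk.
- cabinet: Fixed low white cabinet, 220 (x) x 240 (y) x 100 mm high; origin: centre of its underside, on the desk; its open front faces its -x, 110 mm from the origin. A small white plant pot (with leaves, to 190 mm above the desk) is fixed on its top, behind the centre. It holds one drawer and, in front of that, one door hinged on its left (+y) side.
- drawer (a joint): Opening of the drawer in m: 0 = fully home, 0.14 = stop; slides out along the cabinet's -x. Light friction (1 N, plus damping); over the last 12 mm a sprung ball catch resists with up to about 5 N, then draws the drawer home over the last 4 mm and holds it.
- bay (a point): Centre of the floor of the drawer's front compartment, 20 mm above the desk, moving with the drawer; axes parallel to the cabinet's. The empty compartment is 50 mm (x) x 186 mm (y) inside. Above its floor stand the drawer front (12 mm thick, to 52 mm), a plywood divider behind (to 50 mm) and side walls (to 46 mm). Blue and yellow boxes lie behind the divider.
- drawer_front (a point): Middle of the top edge of the drawer front's outer face (white, small brass disc), 72 mm above the desk, moving with the drawer. The front is 198 mm wide and 56 mm high and its face looks to the cabinet's -x; when home this face is 5 mm ahead of the cabinet's front edges. Push on this face.
- door (a joint): Opening of the door in rad: 0 = shut, 2.2 = stop; swings out to the cabinet's -x, then on to its +y, about a vertical hinge; stays where left (light friction). White panel 236 mm wide, 4 to 96 mm above the desk, 14 mm thick. In the last 0.06 rad a sprung ball catch resists with up to about 5 N at the free edge, then draws it shut and holds it. It cannot shut while the drawer is out.
- door_hinge (a point): Point on the door's vertical hinge axis, at the top of the panel (96 mm above the desk), fixed to the cabinet. The axis lies in the door's outer face (the one seen from the front when shut).
- door_edge (a point): Top corner of the door's outer face at its free edge, 236 mm from door_hinge; the outer face contains both points. From this point the outer face looks along its own -x axis.
- mug: Bystander: white mug, 76 mm wide, 85 mm high. Origin: centre of underside.
- pen_cup: Bystander: brass pen cup with pens, 72 mm wide, 155 mm high with the pens. Origin: centre of underside.
- stapler: Bystander: black and brass stapler, 130 x 36 x 42 mm. Origin: centre of underside.
- paperweight: Bystander: amber glass paperweight, 58 mm wide, 36 mm high. Origin: centre of underside.
Mind the look-alikes: they are no part of the job. What is shaped like the tin but grey or purple is not meant.

How it is judged:
By the outcome, as a careful person would: the job done as asked, in the order asked, and still so for the second after the job is handed in, with the robot touching nothing.
It also fails if it takes over 72 s, if anything falls off the work surface, if the arm or the gripper's body presses on something with over 40 N, if the wrist force passes 120 N, or if a joint passes its speed limit or range.

## Working session

There is one attempt and no reset: what is moved stays moved. The work goes in short steps, Python scripts to look and compute and a tool call to move; the robot and the scene stay as the last step left them, time stands still between calls to the robot, and variables do not carry over. Pictures are saved under pics/ and viewed, at most 10 in all, crops included, and the job is handed in when it is done.

Besides the shell and the picture viewer there is one more tool, called after "Request:" by a JSON object that holds its "api" and its "payload", one argument or row to a line. apply_moves: Moves the arm, as the interface text tells. Its arguments: {"type":"object","properties":{"targets":{"type":"array"},"force":{"type":"number"}},"required":["targets"]}

```bash
mkdir -p pics; ls; python3 - <<'E'
from bench import sensors, optics, r
import cv2,numpy as np
s=sensors.sense(); print(s)
for n in ("side","top"):
    c=optics.get_calibration(n); print(n,np.round(c["camera_matrix"],1).tolist(),np.round(c["pose"],3).tolist())
    cv2.imwrite(f"pics/{n}0.png",optics.snapshot(n)[:,:,::-1])
E
```

```text
pics
{'time': 0.0, 'joint_pos': array([-7.63412895e+01,  7.51532387e+00,  8.53301789e+01,  7.83584547e-05,
        8.72606730e+01, -4.89295127e+00]), 'qd': array([-0.07652643,  0.07701576, -0.06837963,  0.09121798,  0.02972944,
       -0.03763825]), 'joint_efforts': array([ 3.31282527e-04, -5.69402075e+01, -5.00544691e+01,  7.36151355e-05,
        1.49018818e-02,  1.55129818e-06]), 'tool_pos': array([ 190.78797784, -568.27760519,  230.2335527 ]), 'tcp_rot': array([-1.79894218e+02, -9.13416768e-03,  1.85516495e+01]), 'ft_force': array([-0.1738521 , -0.11126963,  0.21640581]), 'wrist_torque': array([-0.02709061, -0.00138712, -0.01382012]), 'grip_force': 0.0, 'finger_gap': 85.92951034435401}
side [[526.0, 0.0, 313.2], [0.0, 526.0, 245.6], [0.0, 0.0, 1.0]] [[-0.992, -0.07, 0.102, 421.689], [-0.123, 0.643, -0.756, 818.879], [-0.013, -0.763, -0.647, 859.925], [0.0, 0.0, 0.0, 1.0]]
top [[457.7, 0.0, 318.9], [0.0, 457.7, 246.1], [0.0, 0.0, 1.0]] [[0.018, -0.984, 0.178, 357.877], [-1.0, -0.018, -0.001, -100.847], [0.004, -0.178, -0.984, 1115.047], [0.0, 0.0, 0.0, 1.0]]
```

View pics/top0.png

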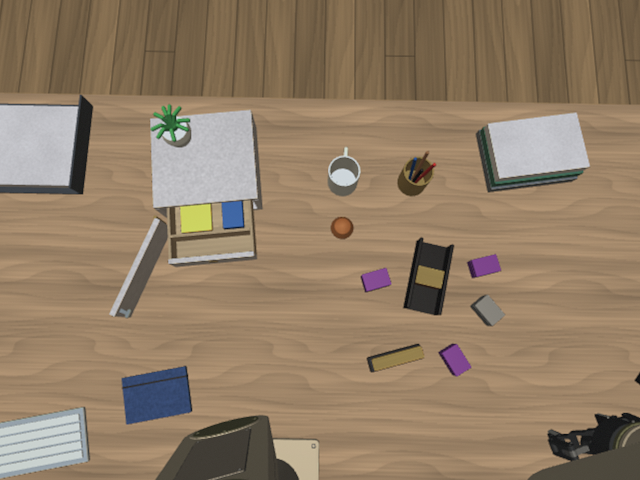

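View pics/side0.png

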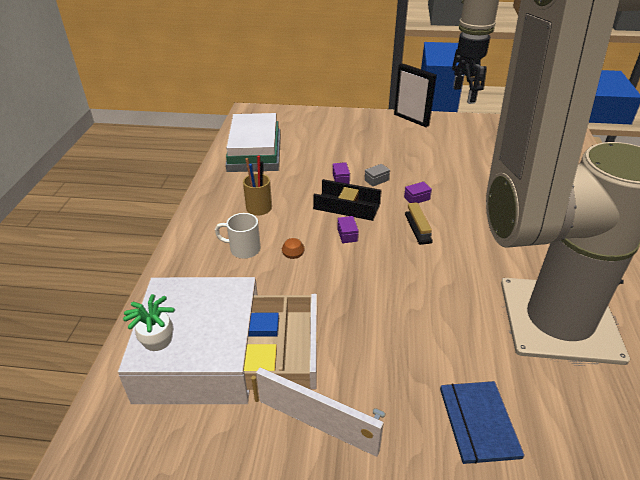

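```bash
cat > h.py <<'E'
import numpy as np,cv2
from bench import sensors, optics, r
def ray(c,uv):
    K,P=c["camera_matrix"],c["pose"]
    d=P[:3,:3]@np.linalg.solve(K,[uv[0],uv[1],1.]); return P[:3,3],d/np.linalg.norm(d)
def onz(c,uv,z):
    o,d=ray(c,uv); return o+d*(z-o[2])/d[2]
def tri(c1,u1,c2,u2):
    o,d=ray(c1,u1);p,e=ray(c2,u2)
    t=np.linalg.lstsq(np.c_[d,-e],p-o,rcond=None)[0]
    a=o+d*t[0];b=p+e*t[1]; return (a+b)/2,np.linalg.norm(a-b)
def brass(im,box):
    h=cv2.cvtColor(im,cv2.COLOR_RGB2HSV); m=cv2.inRange(h,(12,90,60),(35,255,255))
    k=np.zeros_like(m); x0,y0,x1,y1=box; k[y0:y1,x0:x1]=m[y0:y1,x0:x1]
    cs,_=cv2.findContours(k,cv2.RETR_EXTERNAL,cv2.CHAIN_APPROX_NONE)
    return max(cs,key=cv2.contourArea)
E
python3 - <<'E'
from h import *
T=cv2.imread("pics/top0.png");S=cv2.imread("pics/side0.png")
ct,cs=optics.get_calibration("top"),optics.get_calibration("side")
print("px stand", T[277,431][::-1],S[194,348][::-1],T[300,425][::-1])
b=brass(T[:,:,::-1].copy(),(413,255,450,300)); R=cv2.minAreaRect(b);print(R)
b2=brass(S[:,:,::-1].copy(),(330,184,366,206)); R2=cv2.minAreaRect(b2);print(R2)
print(tri(ct,R[0],cs,R2[0]), onz(ct,R[0],42))
q=cv2.boxPoints(R);print(np.round([onz(ct,p,42)for p in q],1))
M=np.zeros((600,800,3),np.uint8)
a=cv2.resize(T[100:325,100:270],None,fx=2.6,fy=2.6,interpolation=cv2.INTER_CUBIC);M[:a.shape[0],:a.shape[1]]=a
a=cv2.resize(T[232:322,400:460],None,fx=5.5,fy=5.5,interpolation=cv2.INTER_CUBIC);M[:a.shape[0],450:450+a.shape[1]]=a
cv2.imwrite("pics/m1.png",M)
E
```

```text
px stand [143 122  75] [168 142  78] [48 47 45]
((429.5130920410156, 276.4442443847656), (27.771018981933594, 18.609445571899414), 13.240518569946289)
((347.90386962890625, 193.48077392578125), (18.434917449951172, 12.355316162109375), 11.309932708740234)
(array([ 483.4733813 , -362.80142684,   43.57694337]), np.float64(0.3663152916555594)) [ 483.84279921 -363.19889978   42.        ]
[[ 469.3 -326.    42. ]
 [ 512.5 -337.    42. ]
 [ 498.5 -400.5   42. ]
 [ 455.5 -389.2   42. ]]
```

View pics/m1.png

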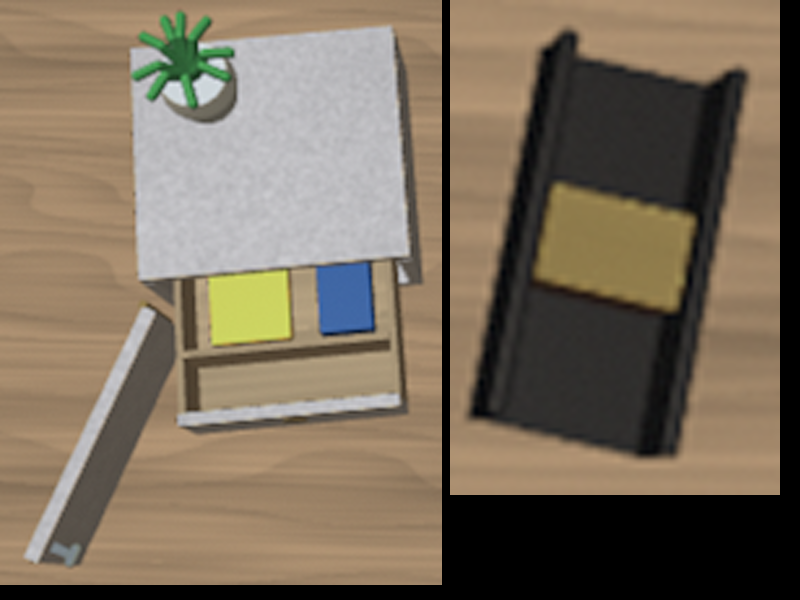

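```bash
python3 - <<'E'
from h import *
ct=optics.get_calibration("top")
A=lambda x,y:(100+x/2.6-.5,100+y/2.6-.5)
B=lambda x,y:(400+(x-450)/5.5-.5,232+y/5.5-.5)
def seg(n,p,q,z):
    a,b=onz(ct,p,z),onz(ct,q,z);d=b-a
    print(n,a.round(1),b.round(1),"len",np.linalg.norm(d).round(1),"ang",np.degrees(np.arctan2(d[1],d[0])).round(2))
seg("wallL",B(472,415),B(548,45),48);seg("wallR",B(680,455),B(748,78),48)
seg("cabfront",A(138,280),A(410,257),100)
seg("cableft",A(138,280),A(131,50),100);seg("cabright",A(410,257),A(392,28),100)
seg("dfront outer",A(179,426),A(401,407),72);seg("dfront inner",A(179,413),A(401,395),72)
seg("divider front",A(198,362),A(390,347),70)
seg("door outer",A(147,305),A(26,555),96);seg("door inner",A(160,313),A(42,563),96)
S=cv2.imread("pics/side0.png")
a=cv2.resize(S[270:460,235:400],None,fx=3.1,fy=3.1,interpolation=cv2.INTER_CUBIC);cv2.imwrite("pics/s1.png",a)
E
```

```text
wallL [ 411.1 -299.7   48. ] [ 570.4 -334.9   48. ] len 163.2 ang -12.48
wallR [ 396.  -386.8   48. ] [ 557.5 -421.    48. ] len 165.1 ang -11.94
cabfront [624.6 280.4 100. ] [650.   42.3 100. ] len 239.4 ang -83.9
cableft [624.6 280.4 100. ] [840.4 304.5 100. ] len 217.2 ang 6.38
cabright [650.   42.3 100. ] [866.6  67.8 100. ] len 218.1 ang 6.72
dfront outer [499.6 243.8  72. ] [520.2  48.5  72. ] len 196.4 ang -83.99
dfront inner [511.2 244.6  72. ] [531.  49.  72.] len 196.7 ang -84.24
divider front [557.9 231.9  70. ] [574.8  61.   70. ] len 171.7 ang -84.36
door outer [603.1 272.1  96. ] [384.  356.7  96. ] len 234.9 ang 158.88
door inner [596.1 260.1  96. ] [377.5 342.6  96. ] len 233.6 ang 159.33
```

View pics/s1.png

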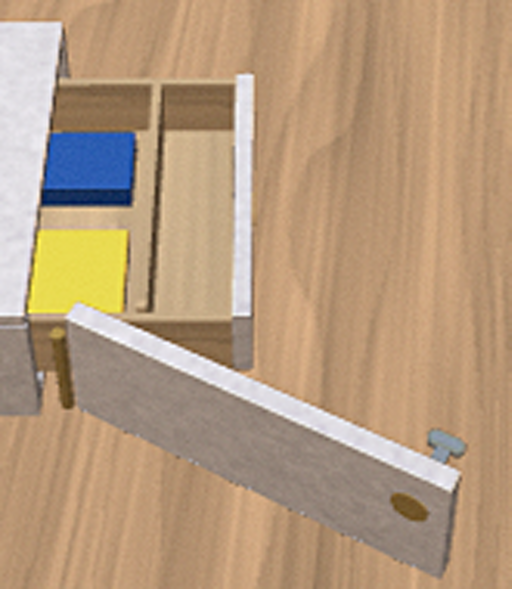

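Request:
{"api": "apply_moves", "payload": {
  "targets": [
    [0,0,0,0,0,-0.169,0],
    [0,0,0,0,0,-0.169,0],
    [0,0,0,0,0,-0.169,0],
    [0,0,0,0,0,-0.169,0],
    [0,0,0,0,0,-0.169,0],
    [0,0,0,0,0,-0.169,0],
    [33.5,29.6,15,0,0,0,0],
    [33.5,29.6,15,0,0,0,0],
    [33.5,29.6,15,0,0,0,0],
    [33.5,29.6,15,0,0,0,0],
    [33.5,29.6,15,0,0,0,0],
    [33.5,29.6,15,0,0,0,0],
    [33.5,29.6,15,0,0,0,0],
    [33.5,29.6,15,0,0,0,0],
    [0,0,0,0,0,0,0],
    [0,0,0,0,0,0,0]
  ]
}}

```text
time: 2.1
tool_pos: [482.8, -362.6, 110.9]
tcp_rot: [-179.9, -0.0, 76.7]
ft_force: [-1.1, -0.4, 0.1]
finger_gap: 85.6
grip_force: 0.0
```

```bash
cat >> h.py <<'E'
def to(xyz,yaw):
    "what remains, along the tool's axes, to a tool-down target; the turn is about tool z (rad)"
    s=sensors.sense(); a=np.radians(s["tcp_rot"][2]); d=np.array(xyz)-s["tool_pos"]
    w=(np.radians(yaw)-a+np.pi)%(2*np.pi)-np.pi
    b=np.radians(yaw)
    f=lambda a:np.round([d[0]*np.cos(a)+d[1]*np.sin(a),d[0]*np.sin(a)-d[1]*np.cos(a),-d[2]],1)
    print("t",round(s["time"],2),"pos",s["tool_pos"].round(1),"rot",s["tcp_rot"].round(1),"F",s["ft_force"].round(1),"gap",round(s["finger_gap"],1),"grip",round(s["grip_force"],1))
    print("shift now",f(a),"after turn",f(b),"turn",round(-w,3))
E
python3 - <<'E'
from h import *
to((483.6,-363,8),76.5)
c=optics.get_calibration("wrist");I=optics.snapshot("wrist");cv2.imwrite("pics/w1.png",I[:,:,::-1])
ct,cs=optics.get_calibration("top"),optics.get_calibration("side")
A=lambda x,y:(100+x/2.6-.5,100+y/2.6-.5); S=lambda x,y:(235+x/3.1-.5,270+y/3.1-.5)
for n,a,s in [("df+",A(179,426),S(252,317)),("df-",A(401,407),S(254,76)),("dfi+",A(179,413),S(233,318)),("dfi-",A(401,395),S(236,74)),("hinge",A(147,305),S(68,317)),("edge",A(26,555),S(447,488)),("hin-in",A(160,313),S(80,304)),("edge-in",A(42,563),S(459,476)),("div-",A(390,347),S(163,84)),("div+",A(198,362),S(150,310))]:
    p,e=tri(ct,a,cs,s);print(n,p.round(1),e.round(1))
E
```

```text
t 2.1 pos [ 482.8 -362.6  110.9] rot [-179.9   -0.    76.7] F [-1.1 -0.4  0.1] gap 85.6 grip 0.0
shift now [ -0.2   0.8 102.9] after turn [ -0.2   0.8 102.9] turn 0.003
df+ [499.  244.7  69.3] 2.0
df- [520.4  49.   68.7] 0.6
dfi+ [510.4 245.9  68.3] 2.7
dfi- [531.9  49.3  69.5] 0.9
hinge [601.8 273.2  92.5] 4.2
edge [383.6 357.3  94.8] 0.8
hin-in [596.3 262.1  90.2] 2.2
edge-in [377.2 345.9  88.5] 0.9
div- [578.1  61.6  66.4] 5.0
div+ [560.6 236.5  55.3] 0.2
```

View pics/w1.png

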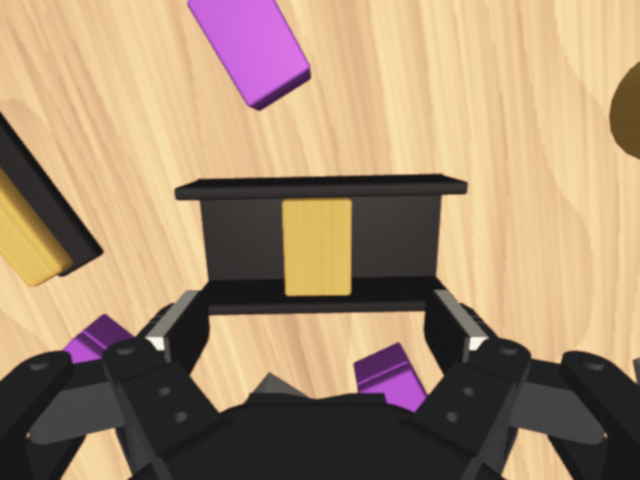

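Request:
{"api": "apply_moves", "payload": {
  "targets": [
    [0,0.8,25,0,0,0,0],
    [0,0,30,0,0,0,0],
    [0,0,25,0,0,0,0],
    [0,0,14,0,0,0,0],
    [0,0,8,0,0,0,0],
    [0,0,0,0,0,0,0],
    [0,0,0,0,0,0,0.6],
    [0,0,0,0,0,0,0.8],
    [0,0,0,0,0,0,1],
    [0,0,0,0,0,0,1],
    [0,0,0,0,0,0,1],
    [0,0,0,0,0,0,1]
  ],
  "force": 35
}}

```text
time: 3.65
tool_pos: [484.5, -363.3, 10.2]
tcp_rot: [179.9, 0.0, 76.7]
ft_force: [-0.1, 0.3, 4.8]
finger_gap: 41.2
grip_force: 37.2
```

Request:
{"api": "apply_moves", "payload": {
  "targets": [
    [0,0,-5,0,0,0,1],
    [0,0,-10,0,0,0,1],
    [0,0,-20,0,0,0,1],
    [0,0,-25,0,0,0,1],
    [0,0,-25,0,0,0,1],
    [0,0,-15,0,0,0,1],
    [0,0,0,0,0,0,1]
  ]
}}

```text
time: 4.53
tool_pos: [485.0, -363.8, 111.5]
tcp_rot: [179.8, 0.1, 76.6]
ft_force: [-0.3, -0.3, -3.1]
finger_gap: 41.7
grip_force: 36.5
```

```bash
python3 - <<'E'
from h import *
to((450,-40,60),76.5)
ct=optics.get_calibration("top");T=optics.snapshot("top")
S=optics.snapshot("side");cs=optics.get_calibration("side")
cw=optics.get_calibration("wrist");W=optics.snapshot("wrist")
b=brass(W,(200,150,460,400));R=cv2.minAreaRect(b);print(R)
M=np.vstack([cv2.resize(W,(400,300)),cv2.resize(S[100:280,250:490],(400,300))]);cv2.imwrite("pics/m2.png",M[:,:,::-1])
E
```

```text
t 4.53 pos [ 485.  -363.8  111.5] rot [1.798e+02 1.000e-01 7.660e+01] F [-0.3 -0.3 -3.1] gap 41.7 grip 36.5
shift now [ 306.9 -108.8   51.5] after turn [ 306.7 -109.6   51.5] turn 0.003
((315.1256103515625, 319.6500244140625), (128.33555603027344, 158.8116455078125), 0.9166542887687683)
```

View pics/m2.png

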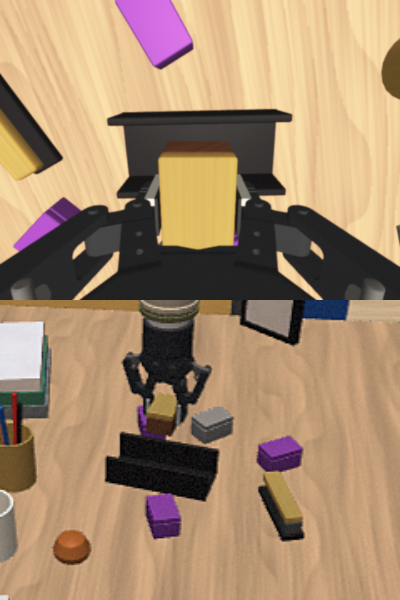

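Request:
{"api": "apply_moves", "payload": {
  "targets": [
    [30,-10,0,0,0,0,1],
    [42,-15,0,0,0,0,1],
    [45,-16,0,0,0,0,1],
    [45,-16,0,0,0,0,1],
    [45,-16,10,0,0,0,1],
    [45,-16,15,0,0,0,1],
    [35,-13,20,0,0,0,1],
    [20,-7,20,0,0,0,1],
    [0,0,20,0,0,0,1],
    [0,0,10,0,0,0,1],
    [0,0,3,0,0,0,1],
    [0,0,0,0,0,0,1],
    [0,0,0,0,0,0,1]
  ]
}}

```text
time: 6.3
tool_pos: [449.5, -39.4, 12.0]
tcp_rot: [179.9, -0.0, 76.6]
ft_force: [-0.1, -0.2, -2.1]
finger_gap: 41.7
grip_force: 36.4
```

Request:
{"api": "apply_moves", "payload": {
  "targets": [
    [0,0,2,0,0,0,1],
    [0,0,2,0,0,0,1],
    [0,0,1,0,0,0,1],
    [0,0,0.7,0,0,0,1],
    [0,0,0,0,0,0,1]
  ]
}}

```text
time: 6.92
tool_pos: [448.9, -39.1, 6.2]
tcp_rot: [-180.0, 0.0, 76.7]
ft_force: [-4.0, 0.4, 5.6]
finger_gap: 41.2
grip_force: 37.3
```

Request:
{"api": "apply_moves", "payload": {
  "targets": [
    [0,0,0,0,0,0,0.3],
    [0,0,0,0,0,0,0],
    [0,0,0,0,0,0,0],
    [0,0,0,0,0,0,0],
    [0,0,-20,0,0,0,0],
    [0,0,-40,0,0,0,0],
    [0,0,-40,0,0,0,0],
    [0,0,0,0,0,0.1745,0],
    [0,0,0,0,0,0.1745,0],
    [0,0,0,0,0,0.1745,0],
    [0,0,0,0,0,0.1745,0],
    [0,0,0,0,0,0.1745,0],
    [0,0,0,0,0,0.1745,0],
    [0,0,0,0,0,0.1745,0],
    [0,0,0,0,0,0.1745,0],
    [0,0,0,0,0,0.1745,0],
    [0,0,0,0,0,0,0]
  ]
}}

```text
time: 9.05
tool_pos: [448.8, -39.0, 105.6]
tcp_rot: [180.0, 0.0, -13.3]
ft_force: [0.1, 1.0, 0.6]
finger_gap: 85.3
grip_force: 0.0
```

```bash
python3 - <<'E'
from h import *
to((449,-39,6),-13.4)
cw=optics.get_calibration("wrist");W=optics.snapshot("wrist")
b=brass(W,(200,100,440,420));R=cv2.minAreaRect(b);print(R)
q=np.array([onz(cw,p,38) for p in cv2.boxPoints(R)]);print(q.round(1),q.mean(0).round(1))
ct=optics.get_calibration("top");T=optics.snapshot("top")
cv2.imwrite("pics/w3.png",W[:,:,::-1])
E
```

```text
t 9.05 pos [448.8 -39.  105.6] rot [180.    0.  -13.3] F [0.1 1.  0.6] gap 85.3 grip 0.0
shift now [ 0.2 -0.1 99.6] after turn [ 0.2 -0.1 99.6] turn 0.002
((319.5, 255.99996948242188), (311.99993896484375, 238.99996948242188), 90.0)
[[ 547.5    2.4   38. ]
 [ 517.4 -125.7   38. ]
 [ 313.4  -96.6   38. ]
 [ 351.5   66.3   38. ]] [432.4 -38.4  38. ]
```

View pics/w3.png

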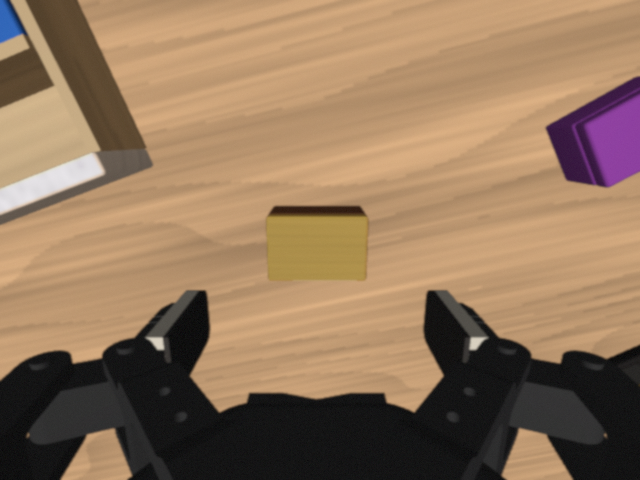

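Request:
{"api": "apply_moves", "payload": {
  "targets": [
    [0,0,25,0,0,0,0],
    [0,0,30,0,0,0,0],
    [0,0,25,0,0,0,0],
    [0,0,13,0,0,0,0],
    [0,0,6,0,0,0,0],
    [0,0,0,0,0,0,0],
    [0,0,0,0,0,0,0.4],
    [0,0,0,0,0,0,1],
    [0,0,0,0,0,0,1],
    [0,0,0,0,0,0,1],
    [0,0,0,0,0,0,1]
  ],
  "force": 35
}}

```text
time: 10.52
tool_pos: [449.8, -39.2, 7.7]
tcp_rot: [-180.0, -0.1, -13.3]
ft_force: [-0.8, -0.2, 7.8]
finger_gap: 61.5
grip_force: 39.3
```

Request:
{"api": "apply_moves", "payload": {
  "targets": [
    [0,0,-5,0,0,0,1],
    [0,0,-20,0,0,0,1],
    [0,0,-40,0,0,-0.17,1],
    [0,0,-40,0,0,-0.17,1],
    [10,-30,-35,0,0,0,1],
    [10,-40,-10,0,0,0,1],
    [10,-40,0,0,0,0,1],
    [10,-40,0,0,0,0,1],
    [0,-34,0,0,0,0,1],
    [0,0,0,0,0,0,1],
    [0,0,0,0,0,0,1]
  ]
}}

```text
time: 11.9
tool_pos: [468.5, 147.8, 156.3]
tcp_rot: [180.0, 0.0, 6.2]
ft_force: [0.6, -0.4, -2.4]
finger_gap: 60.9
grip_force: 39.3
```

```bash
python3 - <<'E'
from h import *
to((546.7,150.2,160),6.2)
cw=optics.get_calibration("wrist");W=optics.snapshot("wrist")
s=sensors.sense();np.savez("w4",K=cw["camera_matrix"],P=cw["pose"],t=s["tool_pos"])
print(np.round(cw["pose"],3).tolist())
# tin offset along tool x in the earlier image (TCP 448.8,-39,105.6, yaw -13.3): same camera in the tool's frame
def Rd(y): a=np.radians(y);return np.array([[np.cos(a),np.sin(a),0],[np.sin(a),-np.cos(a),0],[0,0,-1]])
Rt=Rd(s["tcp_rot"][2]);C=cw["pose"];Rc=Rt.T@C[:3,:3];tc=Rt.T@(C[:3,3]-s["tool_pos"])
print("cam in tool",tc.round(1),Rc.round(3).tolist())
P=np.eye(4);P[:3,:3]=Rd(-13.3)@Rc;P[:3,3]=Rd(-13.3)@tc+[448.8,-39,105.6]
for u in [(266,215),(368,215),(367,280),(267,280),(317,247)]:
    p=onz(dict(camera_matrix=cw["camera_matrix"],pose=P),u,38); print(u,p.round(1),"in tool",(Rd(-13.3).T@(p-[448.8,-39,105.6])).round(1))
cv2.imwrite("pics/w4.png",W[:,:,::-1])
E
```

```text
t 11.9 pos [468.5 147.8 156.3] rot [180.    0.    6.2] F [ 0.6 -0.4 -2.4] gap 60.9 grip 39.3
shift now [78.   6.1 -3.7] after turn [78.   6.1 -3.7] turn -0.0
[[0.109, -0.959, -0.261, 534.327], [-0.994, -0.105, -0.028, 153.804], [-0.0, 0.262, -0.965, 299.115], [0.0, 0.0, 0.0, 1.0]]
cam in tool [  65.9    0.8 -142.7] [[0.002, -0.965, -0.262], [1.0, 0.002, 0.0], [0.0, -0.262, 0.965]]
(266, 215) [476.4 -15.5  38. ] in tool [ 21.5 -29.3  67.6]
(368, 215) [462.5 -74.8  38. ] in tool [21.6 31.7 67.6]
(367, 280) [421.8 -66.2  38. ] in tool [-20.1  32.7  67.6]
(267, 280) [436.1  -5.1  38. ] in tool [-20.2 -30.1  67.6]
(317, 247) [450.  -40.6  38. ] in tool [ 1.5  1.3 67.6]
```

View pics/w4.png

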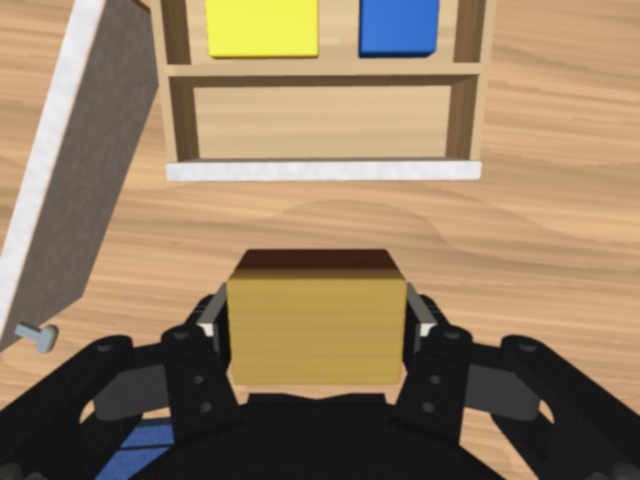

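```bash
python3 - <<'E'
from h import *
d=np.load("w4.npz");c=dict(camera_matrix=d["K"],pose=d["P"]);t=d["t"]
ex=np.array([np.cos(np.radians(6.2)),np.sin(np.radians(6.2)),0]);ey=np.array([-ex[1],ex[0],0])
def f(n,z,*us):
    for u in us:
        p=onz(c,u,z);print(n,u,p.round(1),"tool x,y",((p-t)@ex).round(1),((p-t)@ey).round(1))
f("outer",72,(168,182),(481,178));f("inner",72,(166,164),(480,161))
f("div",70,(170,77),(480,75));f("floor",20,(200,158),(446,158),(196,87),(450,85))
f("sidewall in",66,(190,158),(453,158))
f("lid",t[2]-7.7+38,(229,281),(406,281),(402,383),(232,384))
ct=optics.get_calibration("top")
E
```

```text
outer (168, 182) [497.6 243.8  72. ] tool x,y 39.1 92.6
outer (481, 178) [521.4  48.4  72. ] tool x,y 41.8 -104.2
inner (166, 164) [508.6 245.   72. ] tool x,y 50.3 92.6
inner (480, 161) [531.7  51.4  72. ] tool x,y 52.2 -102.3
div (170, 77) [559.5 243.5  70. ] tool x,y 100.6 85.6
div (480, 75) [580.4  61.8  70. ] tool x,y 101.8 -97.3
floor (200, 158) [510.1 240.2  20. ] tool x,y 51.2 87.7
floor (446, 158) [530.4  54.2  20. ] tool x,y 51.3 -99.4
floor (196, 87) [560.3 244.3  20. ] tool x,y 101.5 86.3
floor (450, 85) [581.6  61.8  20. ] tool x,y 103.0 -97.4
sidewall in (190, 158) [513.4 232.3  66. ] tool x,y 53.6 79.5
sidewall in (453, 158) [531.6  66.2  66. ] tool x,y 53.7 -87.6
lid (229, 281) [485.  177.9 186.7] tool x,y 19.6 28.5
lid (406, 281) [491.5 118.8 186.7] tool x,y 19.6 -31.0
lid (402, 383) [451.9 113.4 186.7] tool x,y -20.3 -32.2
lid (232, 384) [444.7 175.  186.7] tool x,y -20.8 29.9
```

Request:
{"api": "apply_moves", "payload": {
  "targets": [
    [25,1.7,0,0,0,-0.005,1],
    [30,1.7,0,0,0,0,1],
    [21.4,1.6,0,0,0,0,1],
    [0,0,20,0,0,0,1],
    [0,0,25,0,0,0,1],
    [0,0,10,0,0,0,1],
    [0,0,0,0,0,0,1],
    [0,0,0,0,0,0,1]
  ]
}}

```text
time: 12.95
tool_pos: [545.7, 151.6, 102.5]
tcp_rot: [-180.0, -0.1, 6.4]
ft_force: [0.6, 0.6, -1.5]
finger_gap: 61.4
grip_force: 39.3
```

```bash
python3 - <<'E'
from h import *
t=np.array([468.5,147.8,0]);ex=np.array([np.cos(np.radians(6.2)),np.sin(np.radians(6.2)),0]);ey=np.array([-ex[1],ex[0],0])
to(t+76.4*ex-4.8*ey+[0,0,27.7],6.6)
c=optics.get_calibration("wrist");W=optics.snapshot("wrist");np.savez("w5",K=c["camera_matrix"],P=c["pose"],t=sensors.sense()["tool_pos"])
cv2.imwrite("pics/w5.png",W[:,:,::-1])
E
```

```text
t 12.95 pos [545.7 151.6 102.5] rot [-1.8e+02 -1.0e-01  6.4e+00] F [ 0.6  0.6 -1.5] gap 61.4 grip 39.3
shift now [-0.8  0.3 74.8] after turn [-0.8  0.3 74.8] turn -0.003
```

View pics/w5.png

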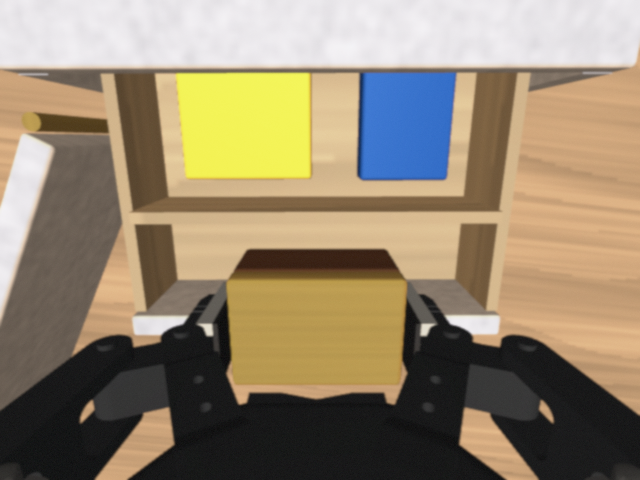

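```bash
python3 - <<'E'
from h import *
d=np.load("w5.npz");c=dict(camera_matrix=d["K"],pose=d["P"]);t=d["t"]
a=np.radians(6.4);ex=np.array([np.cos(a),np.sin(a),0]);ey=np.array([-ex[1],ex[0],0])
def f(n,z,*us):
    for u in us:
        p=onz(c,u,z);print(n,u,p.round(1),"tool x,y",((p-t)@ex).round(1),((p-t)@ey).round(1))
f("inner",72,(134,316),(499,314));f("outer",72,(134,334),(499,333))
f("div",70,(136,224),(500,223));f("floor",20,(176,225),(457,224))
f("lid",t[2]-7.7+38,(229,281),(406,281),(402,383),(232,384))
E
```

```text
inner (134, 316) [509.7 244.1  72. ] tool x,y -25.8 95.8
inner (499, 314) [532.9  51.3  72. ] tool x,y -24.3 -98.3
outer (134, 334) [498.9 244.3  72. ] tool x,y -36.5 97.2
outer (499, 333) [521.8  48.6  72. ] tool x,y -35.6 -99.8
div (136, 224) [560.  243.1  70. ] tool x,y 24.0 89.2
div (500, 223) [581.1  61.9  70. ] tool x,y 24.8 -93.2
floor (176, 225) [547.6 241.8  20. ] tool x,y 11.6 89.3
floor (457, 224) [568.8  61.9  20. ] tool x,y 12.6 -91.8
lid (229, 281) [562.2 181.7 133.1] tool x,y 19.4 28.0
lid (406, 281) [568.9 122.8 133.1] tool x,y 19.5 -31.3
lid (402, 383) [529.4 117.2 133.1] tool x,y -20.4 -32.5
lid (232, 384) [522.  178.6 133.1] tool x,y -20.9 29.4
```

Request:
{"api": "apply_moves", "payload": {
  "targets": [
    [0,0,15,0,0,-0.003,1],
    [0,0,18,0,0,0,1],
    [0,0,15,0,0,0,1],
    [0,0,9,0,0,0,1],
    [0,0,5,0,0,0,1],
    [0,0,4,0,0,0,1],
    [0,0,2,0,0,0,1],
    [0,0,0,0,0,0,1],
    [0,0,0,0,0,0,1]
  ]
}}

```text
time: 14.12
tool_pos: [545.7, 151.7, 34.0]
tcp_rot: [-180.0, -0.0, 6.6]
ft_force: [0.3, -0.3, -2.8]
finger_gap: 61.6
grip_force: 39.3
```

Request:
{"api": "apply_moves", "payload": {
  "targets": [
    [0,0,2,0,0,0,1],
    [0,0,1.5,0,0,0,1],
    [0,0,1.5,0,0,0,1],
    [0,0,1,0,0,0,1],
    [0,0,0,0,0,0,1],
    [0,0,0,0,0,0,1]
  ]
}}

```text
time: 14.88
tool_pos: [545.6, 151.7, 27.7]
tcp_rot: [-180.0, -0.0, 6.6]
ft_force: [0.1, -0.1, -1.4]
finger_gap: 61.9
grip_force: 39.4
```

Request:
{"api": "apply_moves", "payload": {
  "targets": [
    [0,0,0.5,0,0,0,1],
    [0,0,0.5,0,0,0,1],
    [0,0,0,0,0,0,1]
  ]
}}

```text
time: 15.25
tool_pos: [546.4, 151.8, 27.7]
tcp_rot: [-180.0, -0.1, 6.6]
ft_force: [-0.8, -0.5, 6.1]
finger_gap: 61.1
grip_force: 40.3
```

Request:
{"api": "apply_moves", "payload": {
  "targets": [
    [0,0,0,0,0,0,0.3],
    [0,0,0,0,0,0,0.1],
    [0,0,0,0,0,0,0],
    [0,0,0,0,0,0,0],
    [0,0,-10,0,0,0,0],
    [0,0,-30,0,0,0,0],
    [0,0,-40,0,0,0,0],
    [-10,0,-20,0,0,0,0],
    [-30,0,0,0,0,0,1],
    [-40,0,0,0,0,0,1],
    [-10,0,0,0,0,0,1],
    [0,0,0,0,0,0,1]
  ]
}}

```text
time: 16.75
tool_pos: [456.4, 141.4, 127.4]
tcp_rot: [-180.0, -0.1, 6.6]
ft_force: [0.1, -0.5, 0.6]
finger_gap: 12.7
grip_force: 0.0
```

```bash
python3 - <<'E'
from h import *
to((470,143,45),6.6)
W=optics.snapshot("wrist");T=optics.snapshot("top");cv2.imwrite("pics/w6.png",np.vstack([cv2.resize(W,(400,300)),cv2.resize(T[150:290,100:287],(400,300))])[:,:,::-1])
E
```

```text
t 16.75 pos [456.4 141.4 127.4] rot [-1.8e+02 -1.0e-01  6.6e+00] F [ 0.1 -0.5  0.6] gap 12.7 grip 0.0
shift now [13.7  0.  82.4] after turn [13.7  0.  82.4] turn 0.0
```

View pics/w6.png

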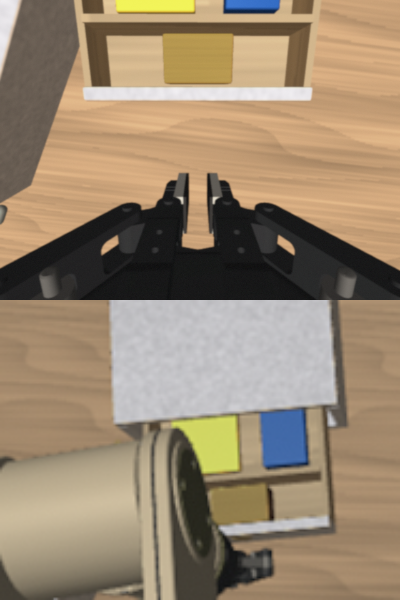

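Request:
{"api": "apply_moves", "payload": {
  "targets": [
    [0,0,30,0,0,0,1],
    [0,0,30,0,0,0,1],
    [0,0,22,0,0,0,1],
    [10,0,0,0,0,0,1],
    [15,0,0,0,0,0,1],
    [8,0,0,0,0,0,1],
    [5,0,0,0,0,0,1],
    [5,0,0,0,0,0,1],
    [5,0,0,0,0,0,1],
    [5,0,0,0,0,0,1],
    [8,0,0,0,0,0,1],
    [10,0,0,0,0,0,1],
    [12,0,0,0,0,0,1],
    [12,0,0,0,0,0,1],
    [12,0,0,0,0,0,1],
    [12,0,0,0,0,0,1],
    [10,0,0,0,0,0,1],
    [6,0,0,0,0,0,1],
    [0,0,0,0,0,0,1]
  ]
}}

```text
time: 19.23
tool_pos: [590.7, 156.9, 44.8]
tcp_rot: [-180.0, -0.0, 6.6]
ft_force: [-0.1, 0.1, -0.0]
finger_gap: -0.3
grip_force: 0.0
```

```bash
python3 - <<'E'
from h import *
c=np.cos(np.radians(6.6))
to((456.4+165*c,141.4+165*np.sin(np.radians(6.6)),45),6.6)
E
```

```text
t 19.23 pos [590.7 156.9  44.8] rot [-180.    -0.     6.6] F [-0.1  0.1 -0. ] gap -0.3 grip 0.0
shift now [29.8 -0.  -0.2] after turn [29.8 -0.  -0.2] turn 0.0
```

Request:
{"api": "apply_moves", "payload": {
  "targets": [
    [5,0,0,0,0,0,1],
    [5,0,0,0,0,0,1],
    [4,0,0,0,0,0,1],
    [4,0,0,0,0,0,1],
    [3,0,0,0,0,0,1],
    [3,0,0,0,0,0,1]
  ]
}}

```text
time: 19.98
tool_pos: [612.7, 159.5, 44.5]
tcp_rot: [180.0, 0.2, 6.6]
ft_force: [-8.9, -1.6, 5.1]
finger_gap: -0.2
grip_force: 4.3
```

Request:
{"api": "apply_moves", "payload": {
  "targets": [
    [2,0,0,0,0,0,1],
    [2,0,0,0,0,0,1],
    [2,0,0,0,0,0,1]
  ]
}}

```text
time: 20.35
tool_pos: [619.9, 160.3, 44.5]
tcp_rot: [180.0, 0.0, 6.6]
ft_force: [-0.5, 0.1, -0.4]
finger_gap: 0.3
grip_force: 0.6
```

Request:
{"api": "apply_moves", "payload": {
  "targets": [
    [1.5,0,0,0,0,0,1],
    [1.5,0,0,0,0,0,1],
    [0,0,0,0,0,0,1]
  ]
}}

```text
time: 20.72
tool_pos: [620.7, 160.4, 44.5]
tcp_rot: [180.0, 0.3, 6.6]
ft_force: [-15.2, -2.2, 10.7]
finger_gap: -0.0
grip_force: 7.7
```

Request:
{"api": "apply_moves", "payload": {
  "targets": [
    [-20,0,0,0,0,0,1],
    [-40,0,0,0,0,0,1],
    [0,0,-30,0,0,0,1],
    [0,0,-40,0,0,0,1],
    [0,0,-30,0,0,0,1],
    [0,0,0,0,0,-0.1556,1],
    [0,0,0,0,0,-0.1556,1],
    [0,0,0,0,0,-0.1556,1],
    [0,0,0,0,0,-0.1556,1],
    [0,0,0,0,0,-0.1556,1],
    [0,0,0,0,0,-0.1556,1],
    [0,0,0,0,0,-0.1556,1],
    [0,0,0,0,0,0,1]
  ]
}}

```text
time: 22.35
tool_pos: [563.8, 153.8, 145.0]
tcp_rot: [179.9, -0.0, 69.0]
ft_force: [0.3, 0.0, -0.5]
finger_gap: 0.1
grip_force: 0.0
```

```bash
python3 - <<'E'
from h import *
to((443,373,50),69)
T=optics.snapshot("top");cv2.imwrite("pics/t7.png",cv2.resize(T[90:330,90:290],(500,600))[:,:,::-1])
E
```

```text
t 22.35 pos [563.8 153.8 145. ] rot [179.9  -0.   69. ] F [ 0.3  0.  -0.5] gap 0.1 grip 0.0
shift now [ 161.2 -191.5   95. ] after turn [ 161.4 -191.4   95. ] turn -0.001
```

View pics/t7.png

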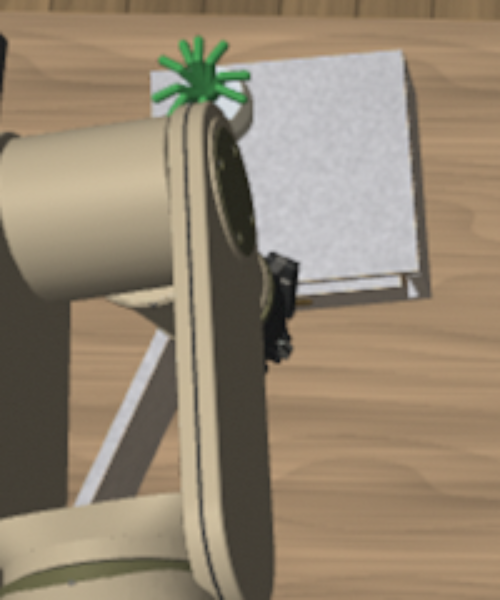

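Request:
{"api": "apply_moves", "payload": {
  "targets": [
    [23,-27.3,0,0,0,0,1],
    [23,-27.3,0,0,0,0,1],
    [23,-27.3,0,0,0,0,1],
    [23,-27.3,0,0,0,0,1],
    [23,-27.3,0,0,0,0,1],
    [23,-27.3,0,0,0,0,1],
    [23,-27.3,0,0,0,0,1],
    [0,0,0,0,0,0,1],
    [0,0,25,0,0,0,1],
    [0,0,35,0,0,0,1],
    [0,0,25,0,0,0,1],
    [0,0,10,0,0,0,1],
    [0,0,0,0,0,0,1]
  ]
}}

```text
time: 24.02
tool_pos: [442.6, 371.9, 49.3]
tcp_rot: [-180.0, 0.0, 68.9]
ft_force: [-0.2, 1.2, -0.1]
finger_gap: 0.0
grip_force: 0.0
```

Request:
{"api": "apply_moves", "payload": {
  "targets": [
    [-9,0,0,0,0,0,1],
    [-7,0,0,0,0,0,1],
    [-5,0,0,0,0,0,1],
    [-3,0,0,0,0,0,1],
    [-7.4,-0.4,0,0,0,-0.04,1],
    [-7.4,-0.4,0,0,0,-0.04,1],
    [-14.8,-0.4,0,0,0,-0.08,1],
    [-14.8,-0.4,0,0,0,-0.08,1],
    [-14.8,-0.4,0,0,0,-0.08,1],
    [-14.8,-0.4,0,0,0,-0.08,1],
    [-14.8,-0.4,0,0,0,-0.08,1],
    [-14.8,-0.4,0,0,0,-0.08,1],
    [-14.8,-0.4,0,0,0,-0.08,1],
    [-14.8,-0.4,0,0,0,-0.08,1],
    [-7.4,-0.4,0,0,0,-0.04,1],
    [0,0,0,0,0,0,1]
  ]
}}

```text
time: 26.02
tool_pos: [426.6, 212.6, 49.8]
tcp_rot: [180.0, 0.0, 112.5]
ft_force: [0.6, -0.5, -0.0]
finger_gap: -0.1
grip_force: 0.0
```

```bash
cat >> h.py <<'E'
def door():
    s=sensors.sense();h=np.array([602.5,272.5]);p=s["tool_pos"][:2]-h;a=np.radians(s["tcp_rot"][2])
    ang=np.degrees(np.arctan2(p[1],p[0]))%360-360
    print(s["tool_pos"].round(1),"psi",s["tcp_rot"][2].round(1),"r",np.hypot(*p).round(1),"off",(p@[np.cos(a),np.sin(a)]).round(1),"along",(p@[-np.sin(a),np.cos(a)]).round(1),"bearing",ang.round(1),"F",s["ft_force"].round(1),"j",s["joint_pos"].round(0))
E
python3 -c "from h import *;door()"
```

```text
[426.6 212.6  49.8] psi 112.5 r 185.8 off 11.9 along 185.4 bearing -161.2 F [ 0.6 -0.5 -0. ] j [ 20.  -2. 115.  -0.  67.  -2.]
```

Request:
{"api": "apply_moves", "payload": {
  "targets": [
    [-7.4,-0.4,0,0,0,-0.04,1],
    [-14.8,-0.4,0,0,0,-0.08,1],
    [-14.8,-0.4,0,0,0,-0.08,1],
    [-14.8,-0.4,0,0,0,-0.08,1],
    [-14.8,-0.4,0,0,0,-0.08,1],
    [-14.8,-0.4,0,0,0,-0.08,1],
    [-14.8,-0.4,0,0,0,-0.08,1],
    [-14.8,-0.4,0,0,0,-0.08,1],
    [-14.8,-0.4,0,0,0,-0.08,1],
    [-14.8,-0.4,0,0,0,-0.08,1],
    [-14.8,-0.4,0,0,0,-0.08,1],
    [-14.8,-0.4,0,0,0,-0.08,1],
    [-14.8,-0.4,0,0,0,-0.08,1],
    [-11.1,-0.4,0,0,0,-0.06,1],
    [-7.4,-0.4,0,0,0,-0.04,1],
    [-5.5,-0.3,0,0,0,-0.03,1],
    [0,0,0,0,0,0,1]
  ]
}}

```text
time: 28.15
tool_pos: [580.8, 88.6, 49.6]
tcp_rot: [180.0, 0.0, 177.3]
ft_force: [-0.2, -0.4, -0.1]
finger_gap: 0.2
grip_force: 0.0
```

```bash
python3 -c "from h import *;door()"
```

```text
[580.8  88.6  49.6] psi 177.3 r 185.2 off 13.0 along 184.8 bearing -96.7 F [-0.2 -0.4 -0.1] j [  4.  15.  97.   0.  68. -84.]
```

Request:
{"api": "apply_moves", "payload": {
  "targets": [
    [-3.7,-0.2,0,0,0,-0.02,1],
    [-5.5,-0.3,0,0,0,-0.03,1],
    [-5.5,-0.3,0,0,0,-0.03,1],
    [-3.7,-0.2,0,0,0,-0.02,1],
    [-3.7,-0.2,0,0,0,-0.02,1],
    [-2.8,-0.2,0,0,0,-0.015,1]
  ]
}}

```text
time: 28.9
tool_pos: [603.8, 87.1, 48.7]
tcp_rot: [180.0, -0.2, -174.9]
ft_force: [-6.8, -0.6, 1.4]
finger_gap: -0.0
grip_force: 0.0
```

Request:
{"api": "apply_moves", "payload": {
  "targets": [
    [-2,0,0,0,0,-0.01,1],
    [-2,0,0,0,0,-0.01,1]
  ]
}}

```text
time: 29.15
tool_pos: [609.2, 87.5, 49.1]
tcp_rot: [180.0, -0.1, -173.8]
ft_force: [-0.8, -0.6, 0.0]
finger_gap: 0.0
grip_force: 0.0
```

```bash
python3 -c "from h import *;door()"
```

```text
[609.2  87.5  49.1] psi -173.8 r 185.1 off 13.4 along 184.6 bearing -87.9 F [-0.8 -0.6  0. ] j [  3.  19.  92.  -0.  69. -93.]
```

Request:
{"api": "apply_moves", "payload": {
  "targets": [
    [-1.5,0,0,0,0,0,1],
    [-1.5,0,0,0,0,0,1],
    [0,0,0,0,0,0,1]
  ]
}}

```text
time: 29.52
tool_pos: [609.3, 87.7, 48.2]
tcp_rot: [180.0, -0.4, -173.8]
ft_force: [-15.6, -1.4, 3.4]
finger_gap: 0.0
grip_force: 0.0
```

Request:
{"api": "apply_moves", "payload": {
  "targets": [
    [15,0,0,0,0,0,1],
    [40,0,0,0,0,0,1],
    [40,0,-30,0,0,0,1],
    [0,0,-50,0,0,0,1],
    [20,40,-40,0,0,0,1],
    [0,50,0,0,0,0,1],
    [0,50,0,0,0,0,1],
    [0,50,0,0,0,0,1],
    [0,0,0,0,0,0,1]
  ]
}}

```text
time: 30.65
tool_pos: [477.4, 267.8, 170.2]
tcp_rot: [179.9, 0.1, -173.6]
ft_force: [-0.2, -1.1, -0.2]
finger_gap: -0.3
grip_force: 0.0
```

```bash
python3 - <<'E'
from h import *
door()
# profile of the top view across the cabinet front, along cabinet x, at several y: white (door top/cabinet top) runs
ct=optics.get_calibration("top");T=optics.snapshot("top").astype(int)
P=np.linalg.inv(ct["pose"]);K=ct["camera_matrix"]
a=np.radians(6.4);ex=np.array([np.cos(a),np.sin(a),0]);ey=np.array([-ex[1],ex[0],0])
for t in (-220,-150,-80,-20):
    row=[]
    for x in range(-20,28,3):
        p=np.array([602.5,272.5,96])+ex*x+ey*t;q=K@(P@np.r_[p,1])[:3];u=np.round(q[:2]/q[2]).astype(int)
        c=T[u[1],u[0]];row.append("W" if c.min()>130 and c.max()-c.min()<25 else ".")
    print(t,"".join(row))
E
```

```text
[477.4 267.8 170.2] psi -173.6 r 125.2 off 124.8 along -9.3 bearing -177.9 F [-0.2 -1.1 -0.2] j [ 24.   1.  98.   0.  80. -73.]
-220 .......WWWWWW..W
-150 ........WWWWWW.W
-80 .......WWWWWWW.W
-20 .......WWWWW...W
```

```bash
python3 -c "from bench import r;print(r.hand_in())"
```

```text
the job is handed in; nothing more can be done
None
```

The tin is in the drawer's front compartment with its lid up. The drawer, then the door, was pushed past its catch to a firm stop, and the job was handed in at about 31 s; I viewed 11 pictures, one over the limit of 10.

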